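# Fetch the red-capped sample carrier from the middle of the stack

## Task

The carrier of red-capped wine samples is wanted at the tasting place; it is the middle one of its stack. Lift off the carrier standing on it and stand that one aside on the table, then put the red-capped carrier on the black bar mat, lined up within its edges, and finally put the carrier you set aside back on the bottom one it came from above, fully seated between the steel stacking corners, and let go. Keep the carriers upright, set them down rather than drop them, and leave the other stack, the bottom carrier, the glasses and the jug where they are.

Things in the scene. Friction and masses are not known exactly. Their poses are not given: they have to be found in the camera images.
- carrier_red: Pine sample carrier, dark-red caps and patches on ends and sides, middle of a stack of three. 224 mm long (x) x 120 wide (y) x 108 high; origin at centre of underside, z up, alike either way round. 0.57-0.87 kg with its 4 fixed bottles (39 mm wide, tops 97 mm up, 54-94 mm from the middle along x). Handle: oak rail along x at y=0, 200 mm long, 18 mm thick, 22 mm high, its centre 93 mm above the origin.
- top_white: Pine carrier just like carrier_red, white caps and patches, starts on top of the red one. All carriers: grip the rail across y at its middle, where 54 mm each way along x is clear down to the floor board (13 mm up), but for side slats at the edges, 39 mm high. Outline over the steel corners 238 x 136 mm.
- base_black: Pine carrier just like carrier_red, black caps and patches, on the table under the red one. All carriers: 4 steel stacking corners stand 5 mm straight above the 108 mm end panels, then lean outward up to 121 mm as a lead-in. The next carrier drops between them on its feet (15 mm high, rebated), 3 mm play each side; seated, its origin is 108 mm above the lower one's, axes in line.
- base_grey: Pine carrier just like carrier_red, grey caps; the bottom of the other stack, to be left alone.
- carrier_yellow: Pine carrier just like carrier_red, yellow caps; the middle of the other stack, to be left alone.
- top_green: Pine carrier just like carrier_red, green caps; the top of the other stack, to be left alone.
- bar_mat: Black ribbed rubber bar mat fixed flat on the table, 300 mm long (x) x 190 mm wide (y), 5 mm thick; origin at the centre of its underside.
- paper_sheet: Pale-blue paper tasting sheet with grey rings, flat and fixed on the table, 297 mm (x) x 210 mm (y), no height; origin at its centre. Nothing else stands here, so there is room to stand a carrier on it (long side along the sheet's x).
- glass_red: Stemmed tasting glass with red wine, 66 mm across, 155 mm high, loose, at the far edge; origin at the centre of its foot.
- glass_straw: Stemmed tasting glass with straw-coloured wine, 66 mm across, 155 mm high, loose, at the far edge; origin at the centre of its foot.
- jug: Glass water jug, 124 mm across with a handle reaching 100 mm out along its y, 185 mm high, loose, at the far edge; origin at the centre of its underside. Beside the work, fixed equipment fills the table from 0.52 m left of the robot's centre line (wine case 165 mm high with tall bottles on it) and from 0.48 m right of it (pH meter, spittoon, up to 240 mm high).

How it is judged:
On the way, in this order (a step that is already met when the one before it is completed fails the run):
1. The white-capped carrier stands aside, upright on the table (or a mat), let go, the stack's bottom and the red one staying behind (height (world z) of top_white below 0.009 m and angle between top_white's own z axis and vertical below 0.03 rad and horizontal distance between top_white and base_black above 0.12 m and distance of carrier_red from where it was at the start of the episode below 0.03 m and linear speed of top_white below 0.02 m/s and angular speed of top_white below 0.2 rad/s and contact force between the fingers and top_white below 0.05 N), for 0.2 s.
2. The red-capped carrier stands on the bar mat, within its edges, let go (x of carrier_red in the frame of bar_mat between -0.038 and 0.038 m and y of carrier_red in the frame of bar_mat between -0.035 and 0.035 m and z of carrier_red in the frame of bar_mat below 0.008 m and angle between the x axis of carrier_red and the x axis of bar_mat, either way round below 0.33 rad and angle between carrier_red's own z axis and vertical below 0.03 rad and linear speed of carrier_red below 0.02 m/s and angular speed of carrier_red below 0.2 rad/s and contact force between the fingers and carrier_red below 0.05 N), for 0.2 s.
At the end, for the whole second after the job is handed in: Red carrier upright on the bar mat, centre within 38 mm along and 35 mm across, 0.33 rad; white one seated on the black: within 6 mm, 105-111.5 mm above, 0.06 rad, level to 0.025 rad (either way round); both let go, at rest. Black carrier, other stack, glasses, jug within 30 mm of their starts (all of step 2 and x of top_white in the frame of base_black between -0.006 and 0.006 m and y of top_white in the frame of base_black between -0.006 and 0.006 m and z of top_white in the frame of base_black between 0.105 and 0.1115 m and angle between the x axis of top_white and the x axis of base_black, either way round below 0.06 rad and angle between top_white's own z axis and vertical below 0.025 rad and linear speed of each of top_white, base_black below 0.02 m/s and angular speed of top_white below 0.2 rad/s and contact force between the fingers and top_white below 0.05 N and distance of each of base_black, base_grey, carrier_yellow, top_green, glass_red, glass_straw, jug from where it was at the start of the episode below 0.03 m and angle between base_black's own z axis and vertical below 0.03 rad); the robot touches nothing.
It fails at once if The other stack disturbed (moved more than 30 mm) (distance of any of base_grey, carrier_yellow, top_green from where it was at the start of the episode above 0.03 m).
It fails at once if A glass or the jug knocked (moved more than 30 mm) (distance of any of glass_red, glass_straw, jug from where it was at the start of the episode above 0.03 m).
It fails at once if The bottom carrier shoved (more than 50 mm) or the red, white or black carrier tipped more than 0.35 rad (distance of base_black from where it was at the start of the episode above 0.05 m or angle between any of carrier_red, top_white, base_black's own z axis and vertical above 0.35 rad).
It fails at once if A carrier dropped (let go and falling faster than 0.45 m/s, about 10 mm of fall) ((linear speed of carrier_red above 0.45 m/s and contact force between the fingers and carrier_red below 0.05 N) or (linear speed of top_white above 0.45 m/s and contact force between the fingers and top_white below 0.05 N)).
It also fails if it takes over 72 s, if anything falls off the work surface, if the arm or the gripper's body presses on something with over 40 N, if the wrist force passes 120 N, or if a joint passes its speed limit or range.

## Robot

A 7-joint arm with a two-finger parallel gripper is mounted at the origin on the work surface. World frame = base frame: x ahead of the robot, y to its left, z up, the work surface at z = 0. Lengths are in m, angles in rad, forces in N, time in s.
With the tool pointing down it reaches from about 0.425 to 0.925 m from the base axis. Payload 6.8 kg.
Tool frame: the origin (TCP) lies on the centre line of the jaws, within the pads' length; the fingertips stand bot.finger_overhang ahead of it and the grasp point (between the pads) lies 3 mm ahead of it (bot.finger_overhang is the distance from the TCP to the fingertips, in m); z points along the fingers, y is the direction in which the jaws open and shut (so a half turn about z gives the same grasp; the last joint's range is limited). The gripper opens to 85 mm and grips with 20 to 120 N. Pads are 22 mm wide; open, the fingers measure 114 mm over their backs; the gripper's body (76 mm by 85 mm) begins 54 mm behind the grasp point. The pads swing forward as they close: fully open they stand 13 mm farther back than shut.
Start: joints at [1.216, 0.477, 0.022, 1.555, -0.011, 1.109, -0.083], TCP at [0.165, -0.655, 0.253] pointing down, gripper open.
Joint ranges: [-2.96, 2.96], [-0.34, 2.1], [-1.41, 1.46], [0.24, 2.44], [-1.37, 4.51], [0.17, 1.92], [-2.96, 2.96]. Speed limits (rad/s): [2.39, 2.39, 3.14, 3.14, 3.14, 3.14, 3.14].

## Interface

Orientations are given as a unit quaternion [w, x, y, z].
In Python, from station import bot gives the robot as it stands.
- The arm moves only by the tool drive_tool, never from a script. Its argument "increments" is text: rows parted by semicolons, each of 4 numbers parted by spaces: the shift along the world's x, y, z in m, then the turn about the world's z in rad. In form: tx ty tz spin; .... A call has 1 to 12 rows; each row shifts and turns the commanded pose from where the row before left it; what a row does not reach is not made up. A row lasts 1/12 s, in which the tool goes at most 41.7 mm and 7.16 degrees, less where a joint would pass 70% of its speed; a pose out of reach is approached as far as the arm can. A call is refused whole if a number of a shift passes 0.0417 or a number of a turn 0.125, either way. A call with a gripper value outside its range is refused whole. "grip" is the opening, from 0 (shut) to 1 (fully open), set as the call begins (left out, the last holds). The fingers move at their own pace and stop on an object; "squeeze" is the grip in N (left out, the last holds). Time passes only in rows, so rows that do not move let the fingers close. It gives the time, the measured TCP pose, the force and the opening at its end, in the units of the state.
- bot.get_obs(): the state, without advancing time (a new reading comes with each control period).
- bot.read_camera(name): name is "scene" or "top" or "wrist"; returns the picture (480x640x3 uint8, red, green, blue); there is no depth.
- bot.calibration(name): a dict with "fx", "fy", "cx", "cy" (pixels), "distortion" ([k1, k2, p1, p2, k3] as OpenCV has them; the pictures are not rectified), "camera_from_world" (4x4, takes a point from world to camera coordinates). Camera axes: x right, y down, z forward; pixel columns grow to the right and rows downward; lengths in m; the calibration is good to about 2 mm. A picture is of the moment at which its call begins: read the wrist's pose just before it. calibration takes no time and is no camera call; for the wrist camera it gives the pose at the moment of the call.
- bot.hand_in(): hands the job in, once; it reports no verdict.
The state is a dict: "t": time; "q": joint angles; "joint_vel": joint speeds; "joint_torque": joint torques, N m; "eef_pos": TCP position; "tool_rot": TCP orientation; "contact_force": force on the tool from outside, world axes, zero at the start; "torque": the same for the moment, N m; "gripper_width": opening from 0.0 (shut) to 1.0 (fully open).
Only numpy, scipy, OpenCV 4.12 (cv2) and the standard library are available. Lean on these libraries where they do the work, as an engineer would, in place of code of your own. Each camera call takes 0.05 s, during which the arm holds its last target.

## Working session

There is one attempt and no reset: what is moved stays moved. The work goes in short steps, Python scripts to look and compute and a tool call to move; the robot and the scene stay as the last step left them, time stands still between calls to the robot, and variables do not carry over. Pictures are saved under pics/ and viewed, and the job is handed in when it is done.

Besides the shell and the picture viewer there is one more tool, called after "Request:" as name(argument=value, ...) on one line, values as JSON. drive_tool: Moves the arm, as the interface text tells. Its arguments: {"type":"object","properties":{"increments":{"type":"string"},"grip":{"type":"number"},"squeeze":{"type":"number"}},"required":["increments"]}

```bash
mkdir -p pics; ls
python3 - <<'E'
from station import bot
import cv2
o=bot.get_obs();print({k:o[k] for k in ('t','eef_pos','tool_rot','contact_force','gripper_width')},bot.finger_overhang)
for n in ('scene','top'):
    c=bot.calibration(n);print(n,c)
    cv2.imwrite(f'pics/{n}0.png',bot.read_camera(n)[:,:,::-1])
E
```

```text
pics
{'t': 0.0, 'eef_pos': array([ 0.16473623, -0.65401768,  0.25231815]), 'tool_rot': array([-8.97197742e-04,  9.92395219e-01,  1.23088934e-01, -1.97759911e-04]), 'contact_force': array([-0.43977397, -0.9521567 , -0.11703149]), 'gripper_width': 1.0034477454006563} 0.022
scene {'fx': 494.91876317704816, 'fy': 494.91876317704816, 'cx': 323.7605665520382, 'cy': 242.5682960535642, 'distortion': array([-0.06038981,  0.        ,  0.        ,  0.        ,  0.        ]), 'camera_from_world': array([[ 0.75969998, -0.65027247,  0.00128289, -0.49226012],
       [-0.61591048, -0.72018561, -0.31935399,  0.46773776],
       [ 0.20859103,  0.24182307, -0.94763463,  1.23865088],
       [ 0.        ,  0.        ,  0.        ,  1.        ]])}
top {'fx': 508.27664604072675, 'fy': 508.27664604072675, 'cx': 317.1327400718577, 'cy': 254.50778181310366, 'distortion': array([-0.06970809,  0.        ,  0.        ,  0.        ,  0.        ]), 'camera_from_world': array([[ 1.09590966e-03, -9.99987587e-01, -4.86050359e-03,
         6.98386351e-03],
       [-9.88835859e-01, -3.59423168e-04, -1.49008440e-01,
         6.72573002e-01],
       [ 1.49004844e-01,  4.96954002e-03, -9.88823978e-01,
         1.21016949e+00],
       [ 0.00000000e+00,  0.00000000e+00,  0.00000000e+00,
         1.00000000e+00]])}
```

View pics/scene0.png

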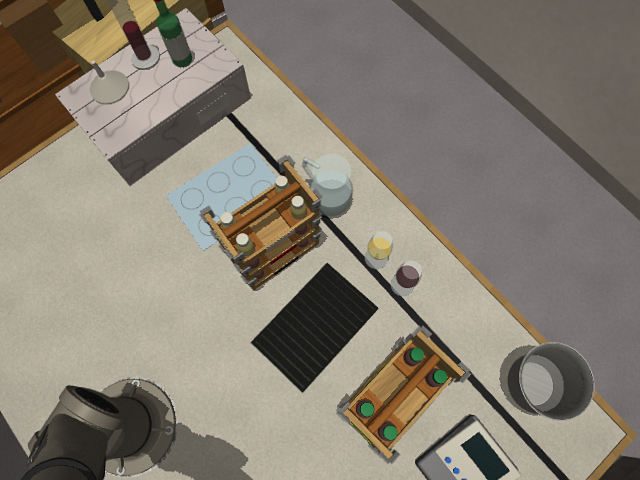

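View pics/top0.png

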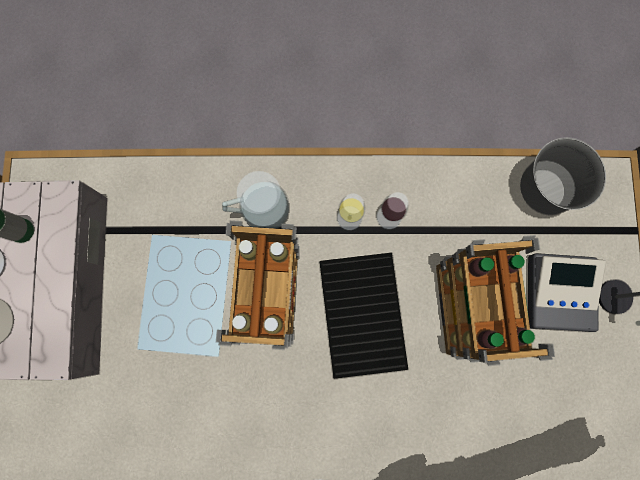

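```bash
cat > h.py <<'E'
import numpy as np, cv2
from station import bot
def K(c): return np.array([[c['fx'],0,c['cx']],[0,c['fy'],c['cy']],[0,0,1]])
def px2w(c,uv,z):
    n=cv2.undistortPoints(np.array(uv,float).reshape(-1,1,2),K(c),c['distortion']).reshape(-1,2)
    M=c['camera_from_world'];R=M[:3,:3];C=-R.T@M[:3,3]
    d=np.c_[n,np.ones(len(n))]@R
    return C+d*((z-C[2])/d[:,2])[:,None]
def w2px(c,P):
    M=c['camera_from_world']
    return cv2.projectPoints(np.array(P,float).reshape(-1,3),cv2.Rodrigues(M[:3,:3])[0],M[:3,3],K(c),c['distortion'])[0].reshape(-1,2)
def crop(img,x0,y0,x1,y1,s,name,step=20):
    im=cv2.resize(img[y0:y1,x0:x1],None,fx=s,fy=s,interpolation=cv2.INTER_CUBIC)
    for x in range(x0-x0%step+step,x1,step):
        cv2.putText(im,str(x),((x-x0)*s,10),0,.35,(0,0,255),1);cv2.line(im,((x-x0)*s,12),((x-x0)*s,18),(0,0,255),1)
    for y in range(y0-y0%step+step,y1,step):
        cv2.putText(im,str(y),(0,(y-y0)*s),0,.35,(0,0,255),1);cv2.line(im,(22,(y-y0)*s),(28,(y-y0)*s),(0,0,255),1)
    cv2.imwrite(name,im)
E
python3 - <<'E'
from h import *
crop(cv2.imread('pics/top0.png'),205,215,330,360,4,'pics/c1.png')
crop(cv2.imread('pics/scene0.png'),185,140,345,295,4,'pics/c2.png')
E
```

```text
(no output)
```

View pics/c1.png

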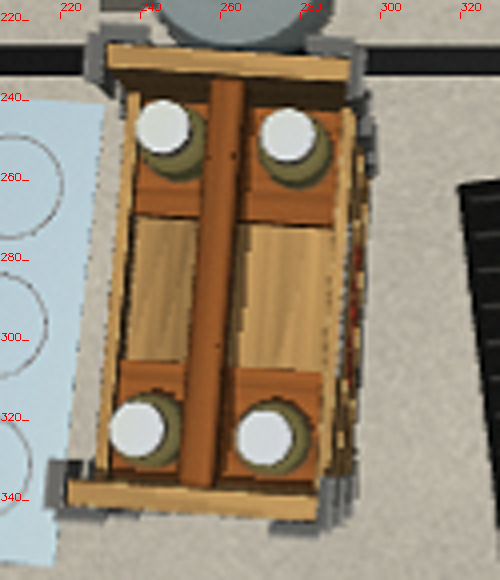

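View pics/c2.png

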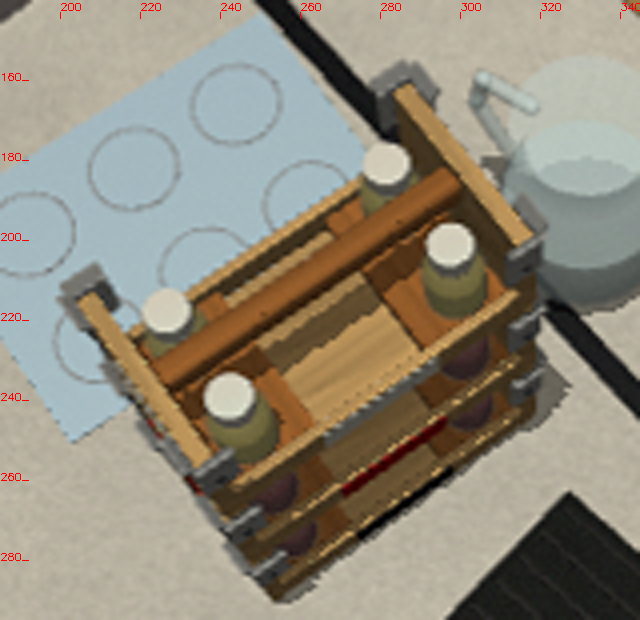

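Run:
```python
from h import *
t=bot.calibration('top');s=bot.calibration('scene')
def rep(n,P):
    c=P.mean(0);print(n,np.round(P[:,:2],4).tolist(),'c',np.round(c,4))
f=lambda a,o:np.array(a)/4+np.array(o)
A=px2w(t,f([(162,127),(288,134),(138,430),(265,438)],(205,215)),.313)
B=px2w(s,f([(386,163),(450,245),(167,312),(229,397)],(185,140)),.313)
for n,P in(('top',A),('scene',B)):
    rep(n,P);d=(P[0]+P[1]-P[2]-P[3]);print('yaw',np.arctan2(d[1],d[0]),np.linalg.norm(d)/2)
A=px2w(t,f([(228,80),(198,487)],(205,215)),.320);rep('rail top',A);d=A[0]-A[1];print(np.arctan2(d[1],d[0]),np.linalg.norm(d))
B=px2w(s,f([(445,180),(170,378)],(185,140)),.320);rep('rail scene',B);d=B[0]-B[1];print(np.arctan2(d[1],d[0]),np.linalg.norm(d))
# end panel outer corners top z .324
rep('panel',px2w(t,f([(110,45),(350,60),(68,500),(317,520)],(205,215)),.324))
for n,c,P in (('matT',t,[(320,262),(391,253),(408,369),(333,378)]),('matS',s,[(326,264),(378,308),(303,391),(251,342)])):
    Q=px2w(c,P,.005);rep(n,Q)
    d=(Q[0]+Q[1]-Q[2]-Q[3]);print(np.arctan2(d[1],d[0]),np.linalg.norm(d)/2)
Q=px2w(t,[(151,235),(232,240),(219,356),(138,349)],0);rep('paper',Q);d=(Q[0]+Q[1]-Q[2]-Q[3]);print(np.arctan2(d[1],d[0]),np.linalg.norm(d)/2)
# jug, foot of base stack
print(px2w(t,[(223,207),(260,227),(285,215),(260,185)],.16))
rep('jugS rim',px2w(s,[(312,172),(352,172),(333,158),(333,187),(303,162)],.185))
R=bot.get_obs()['tool_rot'];print(R, 2*np.arctan2(R[2],R[1]))
```

```text
top [[0.6484, 0.147], [0.6449, 0.0849], [0.5005, 0.1555], [0.4969, 0.0942]] c [0.5727 0.1204 0.313 ]
yaw -0.059959948748072214 0.14818519134733682
scene [[0.6494, 0.1487], [0.6448, 0.0865], [0.5012, 0.1569], [0.4971, 0.0955]] c [0.5731 0.1219 0.313 ]
yaw -0.058206138285833695 0.14817148469931044
rail top [[0.6705, 0.1141], [0.4735, 0.1252]] c [0.572  0.1197 0.32  ]
-0.05624414825728511 0.19729443548104875
rail scene [[0.6661, 0.1161], [0.4788, 0.1222]] c [0.5725 0.1192 0.32  ]
-0.0325356990323154 0.18738890353821558
panel [[0.6872, 0.1719], [0.6797, 0.0542], [0.4672, 0.1865], [0.4583, 0.0681]] c [0.5731 0.1202 0.324 ]
matT [[0.66, 0.0003], [0.6834, -0.1824], [0.3903, -0.2196], [0.3685, -0.0321]] c [ 0.5255 -0.1085  0.005 ]
0.11862575624207071 0.29436664195266216
matS [[0.6579, 0.0021], [0.6841, -0.1828], [0.392, -0.217], [0.3676, -0.0319]] c [ 0.5254 -0.1074  0.005 ]
0.11668223789715204 0.29318199289906555
paper [[0.7317, 0.443], [0.7182, 0.229], [0.4214, 0.2548], [0.4371, 0.4629]] c [0.5771 0.3474 0.    ]
-0.07699420151957197 0.2966248211283508
[[0.76664643 0.22388812 0.16      ]
 [0.71955495 0.137512   0.16      ]
 [0.74756905 0.08064914 0.16      ]
 [0.81881271 0.13943275 0.16      ]]
jugS rim [[0.7552, 0.1718], [0.8329, 0.1055], [0.8223, 0.1673], [0.7684, 0.1052], [0.756, 0.2088]] c [0.787  0.1517 0.185 ]
[-8.09167168e-04  9.92394093e-01  1.23098660e-01 -1.72673520e-04] 0.24682346579961184
```

Request:
drive_tool(increments="0 0 0.035 0;0 0 0.035 0;0 0 0.035 0;0 0 0.035 0;0 0 0.035 0;0.01 0.01 0.03 0;0.03 0.02 0 0;0.035 0.02 0 0;0.035 0.02 0 0;0.035 0.02 0 0;0.035 0.02 0 0;0.035 0.02 0 0", grip=0.7, squeeze=60)

```text
t: 1.1
eef_pos: [0.3812, -0.5232, 0.458]
tool_rot: [-0.0, 0.992, 0.123, -0.0]
contact_force: [0.0, -1.1, 0.4]
gripper_width: 0.701
```

Request:
drive_tool(increments="0.03 0.02 0 0;0.03 0.03 0 0;0.03 0.03 0 -0.03;0.02 0.035 0 -0.03;0.02 0.04 0 -0.03;0.01 0.04 0 -0.03;0.01 0.04 0 -0.03;0.01 0.04 0 -0.03;0.00 0.04 0 -0.03;0 0.04 0 -0.03;0 0.04 0 -0.03;0 0.03 0 -0.035")

```text
t: 2.1
eef_pos: [0.537, -0.0993, 0.4581]
tool_rot: [-0.0, 1.0, -0.028, -0.0]
contact_force: [1.1, 0.2, -0.3]
gripper_width: 0.704
```

Request:
drive_tool(increments="0.006 0.035 0 0;0.006 0.035 0 0;0.006 0.04 0 0;0.006 0.04 0 0;0.006 0.04 0 0;0.003 0.029 0 0;0 0 -0.02 0;0 0 -0.02 0;0 0 0 0", grip=0.7)

```text
t: 2.85
eef_pos: [0.5688, 0.1156, 0.4139]
tool_rot: [0.001, 1.0, -0.028, -0.004]
contact_force: [-1.2, -0.8, -1.1]
gripper_width: 0.697
```

Run:
```python
from h import *
o=bot.get_obs();c=bot.calibration('wrist');cv2.imwrite('pics/w1.png',bot.read_camera('wrist')[:,:,::-1])
print(o['eef_pos'],o['tool_rot'],o['t']);print(c['camera_from_world'],c['fx'])
```

```text
[0.56879151 0.11564227 0.41386318] [ 0.00106943  0.99959123 -0.02834914 -0.00354468] 2.85
[[-0.05625166 -0.99841391  0.00232808  0.14723405]
 [-0.94831881  0.05415831  0.31266327  0.44165569]
 [-0.31229344  0.01538007 -0.94986118  0.7080645 ]
 [ 0.          0.          0.          1.        ]] 355.12636210080296
```

View pics/w1.png

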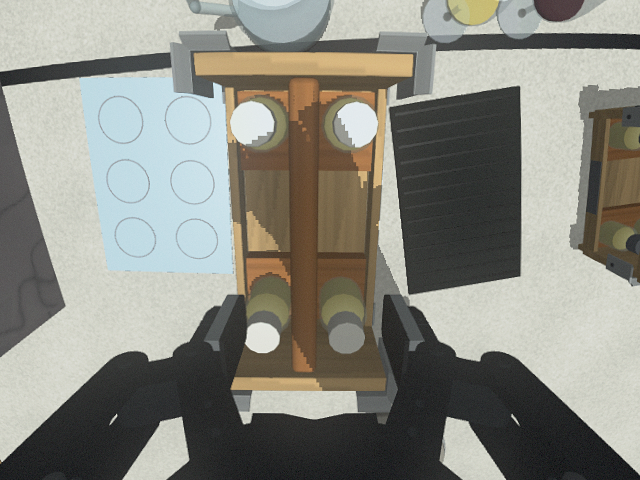

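Run:
```python
from h import *
o=bot.get_obs();c=bot.calibration('wrist')
P=px2w(c,[(252,123),(352,124),(262,338),(346,338)],.313);d=P[0]+P[1]-P[2]-P[3]
print(P,P.mean(0),np.arctan2(d[1],d[0]),np.linalg.norm(d)/2)
P=px2w(c,[(303.5,80),(304,372)],.320);d=P[0]-P[1];print(P,P.mean(0),np.arctan2(d[1],d[0]))
print(o['eef_pos'])
```

```text
[[0.65099333 0.14837551 0.313     ]
 [0.64686348 0.08821178 0.313     ]
 [0.50121849 0.15774854 0.313     ]
 [0.49767249 0.09623559 0.313     ]] [0.57418695 0.12264285 0.313     ] -0.05812453240850116 0.14973577953168463
[[0.67252395 0.1156587  0.32      ]
 [0.47481348 0.12846796 0.32      ]] [0.57366871 0.12206333 0.32      ] -0.0646975159274412
[0.56944831 0.11513373 0.41604551]
```

Request:
drive_tool(increments="0.001 0.002 -0.02 0;0 0 -0.02 0;0 0 -0.02 0;0 0 0 0;0 0 0 0")

```text
t: 3.32
eef_pos: [0.5715, 0.117, 0.3588]
tool_rot: [0.0, 1.0, -0.03, -0.0]
contact_force: [-0.0, -0.7, 1.4]
gripper_width: 0.697
```

```bash
python3 -c "
from station import bot
o=bot.get_obs();print(o['eef_pos'],o['tool_rot'],o['t'],o['joint_vel'])"
```

```text
[0.57151566 0.11698131 0.35880119] [ 1.72848867e-04  9.99561121e-01 -2.96203594e-02 -4.12152467e-04] 3.3167 [-0.0026829  -0.01719358 -0.00430379 -0.03820856  0.00019481  0.00218229
  0.0016938 ]
```

Request:
drive_tool(increments="0.002 0.0045 -0.012 0;0 0 -0.012 0;0 0 -0.012 0;0 0 -0.012 0;0 0 0 0;0 0 0 0")

```text
t: 3.82
eef_pos: [0.573, 0.1219, 0.3092]
tool_rot: [0.0, 1.0, -0.029, -0.001]
contact_force: [-0.0, -0.3, 0.8]
gripper_width: 0.699
```

Request:
drive_tool(increments="0 0 0 0;0 0 0 0;0 0 0 0;0 0 0 0;0 0 0 0;0 0 0 0;0 0 0 0", grip=0, squeeze=60)

```text
t: 4.4
eef_pos: [0.5739, 0.1221, 0.3111]
tool_rot: [-0.0, 1.0, -0.029, 0.001]
contact_force: [-0.5, -1.4, 6.0]
gripper_width: 0.201
```

Request:
drive_tool(increments="0 0 0.004 0;0 0 0.004 0;0 0 0.005 0;0 0 0.006 0;0 0 0.01 0;0 0 0.012 0;0 0 0.012 0;0 0 0.012 0;0 0 0 0")

```text
t: 5.15
eef_pos: [0.5748, 0.1228, 0.3792]
tool_rot: [-0.001, 1.0, -0.029, 0.003]
contact_force: [-0.2, 0.5, -5.3]
gripper_width: 0.201
```

Run:
```python
from h import *
cv2.imwrite('pics/s2.png',bot.read_camera('scene')[:,:,::-1])
```

```text
(no output)
```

View pics/s2.png

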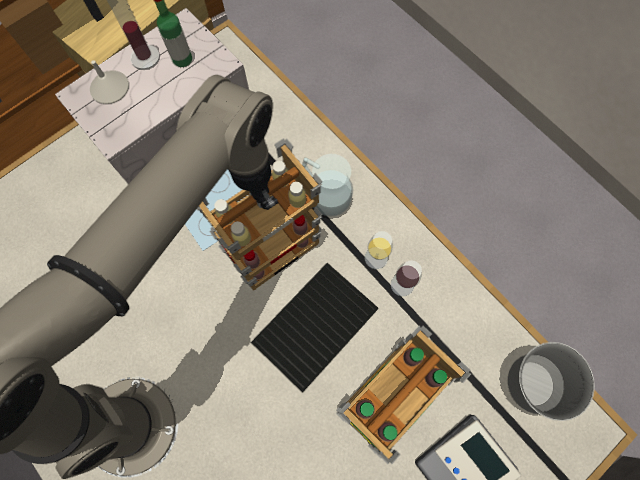

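Request:
drive_tool(increments="0 0.01 0.005 0;0 0.02 0 0;0 0.03 0 0;0 0.03 0 0;0 0.03 0 0;0 0.03 0 0;0 0.03 0 0;0 0.02 0 0;0 0.01 -0.005 0;0 0.003 -0.015 0;0 0 -0.025 0;0 0 -0.035 0")

```text
t: 6.2
eef_pos: [0.5744, 0.3362, 0.3015]
tool_rot: [-0.001, 1.0, -0.029, 0.002]
contact_force: [1.6, -0.1, -6.0]
gripper_width: 0.198
```

Request:
drive_tool(increments="0 0 -0.035 0;0 0 -0.035 0;0 0 -0.035 0;0 0 -0.03 0;0 0 -0.025 0;0 0 -0.015 0;0 0 -0.008 0;0 0 0 0;0 0 0 0")

```text
t: 6.95
eef_pos: [0.5737, 0.3351, 0.1175]
tool_rot: [0.0, 1.0, -0.029, 0.0]
contact_force: [0.4, 0.4, -5.5]
gripper_width: 0.203
```

Request:
drive_tool(increments="0 0 -0.006 0;0 0 -0.006 0;0 0 -0.004 0;0 0 -0.002 0;0 0 -0.002 0;0 0 0 0")

```text
t: 7.45
eef_pos: [0.5733, 0.335, 0.0969]
tool_rot: [0.0, 1.0, -0.029, -0.0]
contact_force: [0.7, 0.2, -5.9]
gripper_width: 0.202
```

Request:
drive_tool(increments="0 0 -0.0015 0;0 0 -0.001 0;0 0 0 0;0 0 0 0")

```text
t: 7.78
eef_pos: [0.5737, 0.3353, 0.0952]
tool_rot: [-0.0, 1.0, -0.029, 0.0]
contact_force: [-0.9, -0.5, -3.6]
gripper_width: 0.196
```

Request:
drive_tool(increments="0 0 -0.001 0;0 0 -0.001 0;0 0 0 0")

```text
t: 8.03
eef_pos: [0.5737, 0.3353, 0.0951]
tool_rot: [0.0, 1.0, -0.029, 0.001]
contact_force: [-4.9, -3.4, 11.1]
gripper_width: 0.203
```

Down (the force has changed sign). Release and rise.

Request:
drive_tool(increments="0 0 0 0;0 0 0 0;0 0 0 0;0 0 0 0;0 0 0 0", grip=0.7)

```text
t: 8.45
eef_pos: [0.5736, 0.3353, 0.0928]
tool_rot: [-0.0, 1.0, -0.029, 0.0]
contact_force: [-1.3, 0.1, -0.3]
gripper_width: 0.7
```

Request:
drive_tool(increments="0 0 0.01 0;0 0 0.03 0;0 0 0.04 0;0 0 0.04 0;0 0 0.04 0;0 0 0.04 0;0 0 0.04 0;0 0 0.03 0;0 -0.02 0.01 0;0 -0.04 0 0;0 -0.04 0 0;0 -0.04 0 0")

```text
t: 9.45
eef_pos: [0.573, 0.1941, 0.3739]
tool_rot: [-0.0, 1.0, -0.028, 0.001]
contact_force: [0.6, -0.8, -0.5]
gripper_width: 0.699
```

Request:
drive_tool(increments="0 -0.04 0 0;0 -0.025 0 0;0 -0.01 -0.02 0;0 0 -0.03 0;0 0 0 0;0 0 0 0;0 0 0 0")

```text
t: 10.03
eef_pos: [0.5738, 0.1213, 0.3244]
tool_rot: [-0.0, 1.0, -0.028, 0.001]
contact_force: [-0.2, -0.2, -0.5]
gripper_width: 0.697
```

Run:
```python
from h import *
o=bot.get_obs();c=bot.calibration('wrist');cv2.imwrite('pics/w3.png',bot.read_camera('wrist')[:,:,::-1])
np.savez('w3.npz',M=c['camera_from_world'])
print(o['eef_pos'],o['t'])
cv2.imwrite('pics/t3.png',bot.read_camera('top')[:,:,::-1])
```

```text
[0.57379627 0.12125107 0.32444445] 10.0333
```

View pics/w3.png

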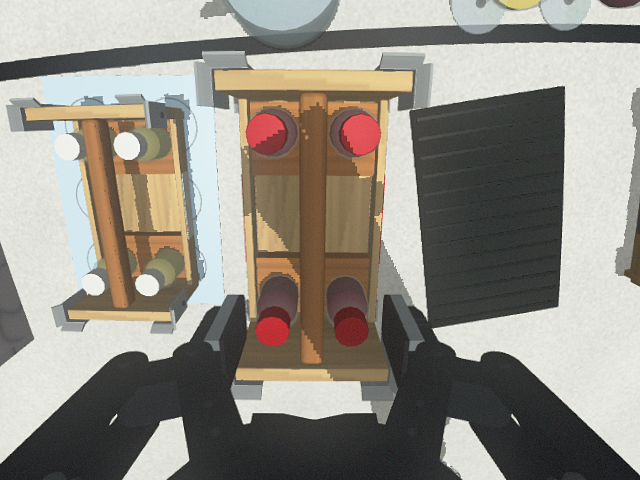

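View pics/t3.png

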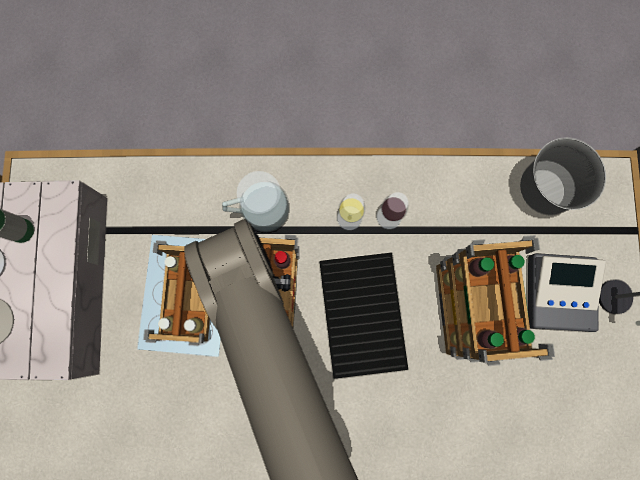

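Run:
```python
from h import *
c=bot.calibration('wrist');c['camera_from_world']=np.load('w3.npz')['M']
P=px2w(c,[(266,133),(360,134),(272,326),(351,326)],.205);d=P[0]+P[1]-P[2]-P[3]
print(P.mean(0),np.arctan2(d[1],d[0]),np.linalg.norm(d)/2)
P=px2w(c,[(313,94),(312,363)],.212);d=P[0]-P[1];print(P,P.mean(0),np.arctan2(d[1],d[0]))
```

```text
[0.57584926 0.12318664 0.205     ] -0.06530058101871883 0.14325226717314435
[[0.67100442 0.11714515 0.212     ]
 [0.47538776 0.12911082 0.212     ]] [0.57319609 0.12312799 0.212     ] -0.06109285995437911
```

Request:
drive_tool(increments="0 0.001 -0.02 0;0 0 -0.03 0;0 0 -0.03 0;0 0 -0.02 0;0 0 -0.014 0;0 0 -0.007 0;0 0 0 0;0 0 0 0")

```text
t: 10.8
eef_pos: [0.5742, 0.1217, 0.2029]
tool_rot: [-0.0, 1.0, -0.029, 0.001]
contact_force: [-0.1, 1.5, -0.2]
gripper_width: 0.701
```

Request:
drive_tool(increments="0 0 0 0;0 0 0 0;0 0 0 0;0 0 0 0;0 0 0 0;0 0 0 0;0 0 0 0", grip=0)

```text
t: 11.38
eef_pos: [0.5741, 0.122, 0.2028]
tool_rot: [-0.001, 1.0, -0.029, 0.001]
contact_force: [0.1, 3.2, 5.5]
gripper_width: 0.201
```

Request:
drive_tool(increments="0 0 0.004 0;0 0 0.004 0;0 0 0.005 0;0 0 0.006 0;0 0 0.01 0;0 0 0.012 0;0 0 0.012 0;0 0 0.012 0;0 0 0 0")

```text
t: 12.13
eef_pos: [0.5751, 0.1218, 0.2706]
tool_rot: [-0.001, 1.0, -0.029, 0.003]
contact_force: [1.1, 0.4, -6.2]
gripper_width: 0.202
```

Request:
drive_tool(increments="-0.003 -0.01 0.005 0;-0.005 -0.02 0 0.01;-0.006 -0.03 0 0.02;-0.006 -0.03 0 0.03;-0.006 -0.03 0 0.03;-0.006 -0.03 0 0.03;-0.006 -0.03 0 0.03;-0.006 -0.03 0 0.026;-0.0055 -0.018 0 0;0 -0.002 -0.02 0;0 0 -0.03 0;0 0 -0.03 0")

```text
t: 13.13
eef_pos: [0.524, -0.1104, 0.1918]
tool_rot: [0.001, 0.998, 0.058, 0.001]
contact_force: [0.5, 0.4, -7.1]
gripper_width: 0.2
```

Request:
drive_tool(increments="0 0 -0.03 0;0 0 -0.025 0;0 0 -0.015 0;0 0 -0.01 0;0 0 -0.004 0;0 0 0 0;0 0 0 0")

```text
t: 13.72
eef_pos: [0.5247, -0.1091, 0.1087]
tool_rot: [0.0, 0.998, 0.059, 0.001]
contact_force: [0.7, -0.4, -6.3]
gripper_width: 0.196
```

Request:
drive_tool(increments="0 0 -0.004 0;0 0 -0.002 0;0 0 -0.001 0;0 0 -0.001 0;0 0 0 0;0 0 0 0")

```text
t: 14.22
eef_pos: [0.5241, -0.1089, 0.1]
tool_rot: [0.0, 0.998, 0.059, 0.0]
contact_force: [0.5, 1.3, -6.6]
gripper_width: 0.204
```

Request:
drive_tool(increments="0 0 -0.001 0;0 0 -0.001 0;0 0 0 0")

```text
t: 14.47
eef_pos: [0.5242, -0.1088, 0.0997]
tool_rot: [0.0, 0.998, 0.059, 0.0]
contact_force: [-7.4, 1.8, 14.2]
gripper_width: 0.2
```

Request:
drive_tool(increments="0 0 0 0;0 0 0 0;0 0 0 0;0 0 0 0;0 0 0 0", grip=0.7)

```text
t: 14.88
eef_pos: [0.5242, -0.1089, 0.0979]
tool_rot: [0.0, 0.998, 0.059, 0.0]
contact_force: [-0.5, 0.4, 0.2]
gripper_width: 0.701
```

Request:
drive_tool(increments="0 0 0.01 0;0 0 0.03 0;0 0 0.04 0;0 0 0.04 0;0 0 0.04 0;0 0 0.04 0;0 0 0.03 0;0 0 0 0;0 0 0 0")

```text
t: 15.63
eef_pos: [0.5249, -0.1088, 0.3305]
tool_rot: [0.001, 0.998, 0.059, 0.002]
contact_force: [-0.8, -0.2, -1.1]
gripper_width: 0.702
```

Run:
```python
from h import *
cv2.imwrite('pics/s4.png',bot.read_camera('scene')[:,:,::-1])
cv2.imwrite('pics/t4.png',bot.read_camera('top')[:,:,::-1])
```

```text
(no output)
```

View pics/t4.png

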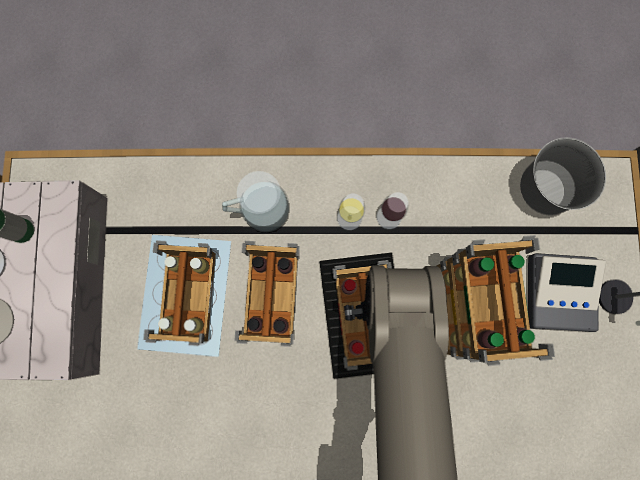

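View pics/s4.png

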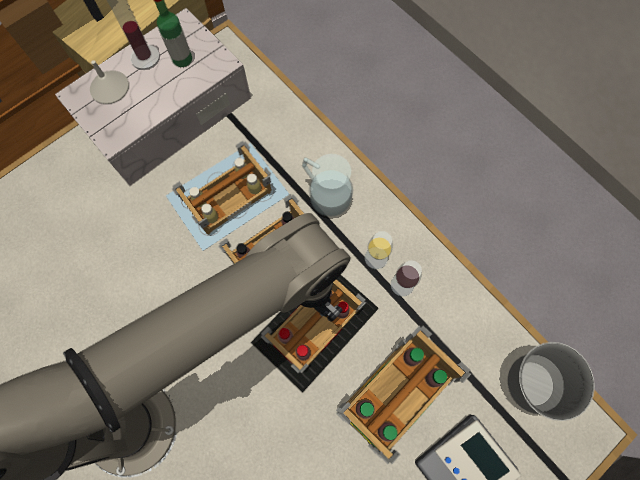

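Run:
```python
from h import *
crop(cv2.imread('pics/t4.png'),145,230,305,355,5,'pics/c4.png',10)
```

```text
(no output)
```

View pics/c4.png

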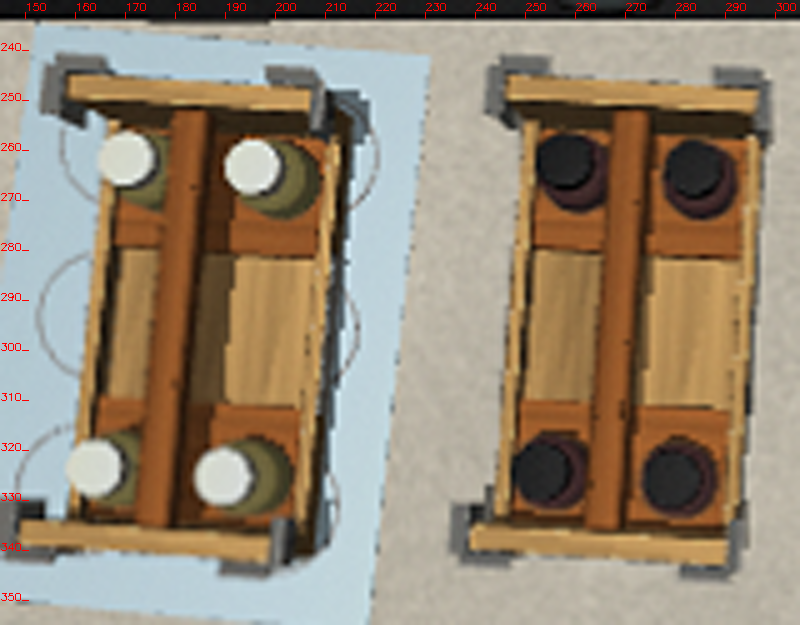

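Run:
```python
from h import *
t=bot.calibration('top')
f=lambda a:np.array(a)/5+np.array((145,230))
def cmp(n,w,b,z):
    W=px2w(t,f(w),z);B=px2w(t,f(b),z);k=len(w)//2
    y=lambda P:(lambda d:np.arctan2(d[1],d[0]))(P[:k].sum(0)-P[k:].sum(0))
    print(n,W.mean(0)[:2],B.mean(0)[:2],(B.mean(0)-W.mean(0))[:2],y(W),y(B))
cmp('caps',[(129,160),(254,167),(97,468),(224,477)],[(565,161),(693,168),(544,470),(672,478)],.097)
cmp('rail',[(191,110),(155,527)],[(630,111),(604,528)],.104)
cmp('pan',[(70,75),(312,90),(22,520),(272,540)],[(508,77),(758,92),(472,526),(730,543)],.108)
```

```text
caps [0.57206594 0.3326188 ] [0.57205749 0.12162935] [-8.45154946e-06 -2.10989453e-01] -0.06280440898136044 -0.053597614328315085
rail [0.57179292 0.33211222] [0.57190945 0.12161024] [ 1.16521164e-04 -2.10501979e-01] -0.04853801043712686 -0.048022511195490676
pan [0.57742935 0.33334582] [0.57647672 0.12136317] [-0.00095263 -0.21198265] -0.06024452784914702 -0.056705813829839
```

Request:
drive_tool(increments="0.004 0.03 0 -0.016;0.004 0.04 0 -0.016;0.004 0.04 0 -0.016;0.004 0.04 0 -0.016;0.004 0.04 0 -0.016;0.004 0.04 0 -0.016;0.005 0.04 0 -0.016;0.004 0.04 0 -0.016;0.004 0.04 0 -0.016;0.004 0.04 0 -0.016;0.004 0.035 0 -0.016;0.004 0.019 -0.01 0")

```text
t: 16.73
eef_pos: [0.5712, 0.3409, 0.3174]
tool_rot: [-0.001, 1.0, -0.027, -0.001]
contact_force: [-0.8, 0.8, -0.3]
gripper_width: 0.697
```

Request:
drive_tool(increments="0 0 -0.03 0;0 0 -0.035 0;0 0 -0.035 0;0 0 -0.01 0;0 0 0 0;0 0 0 0")

```text
t: 17.23
eef_pos: [0.5729, 0.3351, 0.2078]
tool_rot: [0.0, 1.0, -0.029, -0.001]
contact_force: [-0.6, 0.1, 0.4]
gripper_width: 0.701
```

Run:
```python
from h import *
o=bot.get_obs();q=o['tool_rot'];print(o['eef_pos'],2*np.arctan2(q[2],q[1]))
cv2.imwrite('pics/w5.png',bot.read_camera('wrist')[:,:,::-1])
```

```text
[0.57286939 0.33513427 0.20775303] -0.058212305147171836
```

View pics/w5.png

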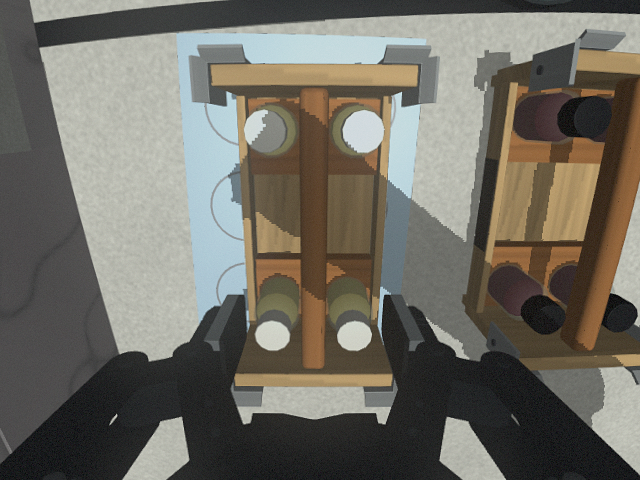

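Rail centred at column ~313 between the jaws (mid ~314). Descend 0.113, grip, lift.

Request:
drive_tool(increments="0.001 0 -0.02 0;0 0 -0.03 0;0 0 -0.03 0;0 0 -0.02 0;0 0 -0.009 0;0 0 -0.004 0;0 0 0 0;0 0 0 0")

```text
t: 17.95
eef_pos: [0.5751, 0.3361, 0.097]
tool_rot: [-0.001, 1.0, -0.029, 0.001]
contact_force: [0.5, 0.1, -0.4]
gripper_width: 0.699
```

Request:
drive_tool(increments="0 0 0 0;0 0 0 0;0 0 0 0;0 0 0 0;0 0 0 0;0 0 0 0;0 0 0 0", grip=0)

```text
t: 18.53
eef_pos: [0.5745, 0.3354, 0.0958]
tool_rot: [-0.0, 1.0, -0.029, 0.001]
contact_force: [-1.3, -1.4, 6.3]
gripper_width: 0.203
```

Request:
drive_tool(increments="0 0 0.004 0;0 0 0.006 0;0 0 0.01 0;0 0 0.02 0;0 0 0.03 0;0 0 0.03 0;0 0 0.03 0;0 0 0.03 0;0 0 0.015 0;0 0 0 0;0 0 0 0")

```text
t: 19.45
eef_pos: [0.5738, 0.3351, 0.2703]
tool_rot: [-0.0, 1.0, -0.029, 0.0]
contact_force: [-0.4, -0.5, -6.4]
gripper_width: 0.201
```

Request:
drive_tool(increments="0 -0.01 0 0;0 -0.02 0 0;0 -0.03 0 0;0 -0.03 0 0;0 -0.03 0 0;0 -0.03 0 0;0 -0.03 0 0;0 -0.02 0 0;0 -0.01 0 0;0 -0.002 -0.01 0;0 0 -0.015 0;0 0 0 0")

```text
t: 20.45
eef_pos: [0.5715, 0.1233, 0.2407]
tool_rot: [0.0, 1.0, -0.029, -0.003]
contact_force: [-0.5, 0.3, -6.4]
gripper_width: 0.2
```

Request:
drive_tool(increments="0 0 -0.007 0;0 0 0 0;0 0 0 0;0 0 0 0")

```text
t: 20.78
eef_pos: [0.5742, 0.1239, 0.2381]
tool_rot: [-0.0, 1.0, -0.029, 0.0]
contact_force: [-0.1, -0.1, -6.0]
gripper_width: 0.204
```

Run:
```python
from h import *
o=bot.get_obs();q=o['tool_rot'];print(o['eef_pos'],2*np.arctan2(q[2],q[1]))
s=bot.read_camera('scene')[:,:,::-1]
crop(s,185,140,345,295,4,'pics/c6.png')
```

```text
[0.57415513 0.12387621 0.23813313] -0.057308824620065556
```

View pics/c6.png

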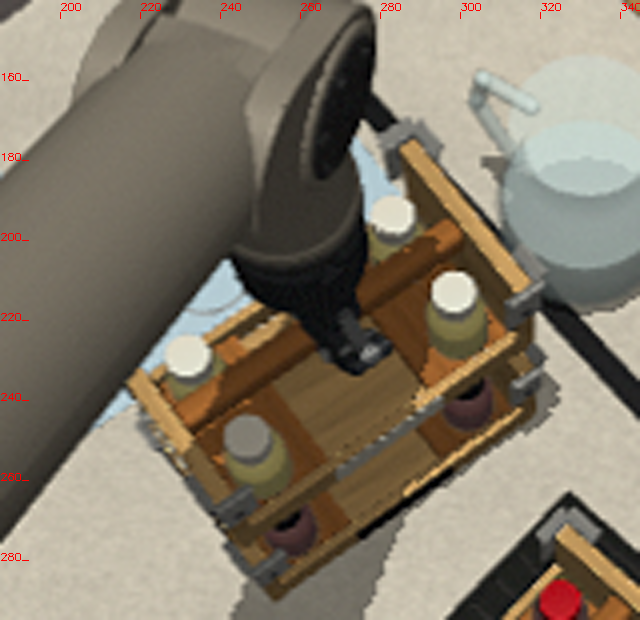

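Request:
drive_tool(increments="0 -0.0005 -0.008 0;0 0 -0.008 0;0 0 -0.004 0;0 0 -0.003 0;0 0 -0.003 0;0 0 -0.002 0;0 0 0 0")

```text
t: 21.42
eef_pos: [0.5738, 0.1226, 0.2093]
tool_rot: [0.0, 1.0, -0.029, -0.0]
contact_force: [-0.2, 0.2, -5.8]
gripper_width: 0.204
```

Request:
drive_tool(increments="0 0 -0.002 0;0 0 -0.002 0;0 0 -0.001 0;0 0 0 0")

```text
t: 21.75
eef_pos: [0.5738, 0.1226, 0.2046]
tool_rot: [0.0, 1.0, -0.029, -0.0]
contact_force: [0.2, 0.4, -5.7]
gripper_width: 0.197
```

Request:
drive_tool(increments="0 0 -0.001 0;0 0 -0.001 0;0 0 0 0;0 0 0 0")

```text
t: 22.08
eef_pos: [0.5742, 0.1227, 0.2038]
tool_rot: [0.0, 1.0, -0.029, 0.0]
contact_force: [-4.6, -2.0, 4.5]
gripper_width: 0.202
```

Request:
drive_tool(increments="0 0 -0.0005 0;0 0 0 0")

```text
t: 22.25
eef_pos: [0.5741, 0.1227, 0.2038]
tool_rot: [0.0, 1.0, -0.029, 0.0]
contact_force: [-6.5, -3.2, 9.2]
gripper_width: 0.198
```

Request:
drive_tool(increments="0 0 0 0;0 0 0 0;0 0 0 0;0 0 0 0;0 0 0 0", grip=0.7)

```text
t: 22.67
eef_pos: [0.5742, 0.1227, 0.2023]
tool_rot: [-0.0, 1.0, -0.029, 0.0]
contact_force: [0.2, 0.1, 0.1]
gripper_width: 0.703
```

Request:
drive_tool(increments="0 0 0.01 0;0 0 0.03 0;0 0 0.04 0;0 0 0.04 0;0 0 0.04 0;0 0 0.03 0;-0.03 0 0 0;-0.03 0.02 0 0;-0.02 0.04 0 0;0 0.04 0 0;0 0.04 0 0;0 0.04 0 0")

```text
t: 23.67
eef_pos: [0.4948, 0.3014, 0.3938]
tool_rot: [-0.0, 1.0, -0.029, 0.001]
contact_force: [1.5, -0.3, 0.1]
gripper_width: 0.704
```

Request:
drive_tool(increments="0 0.04 0 0;0 0.02 0 0;0 0 0 0;0 0 0 0")

```text
t: 24.0
eef_pos: [0.4947, 0.3612, 0.3926]
tool_rot: [-0.0, 1.0, -0.028, -0.0]
contact_force: [0.1, -1.0, -0.2]
gripper_width: 0.698
```

Run:
```python
from h import *
s=bot.read_camera('scene')[:,:,::-1];t=bot.read_camera('top')[:,:,::-1]
cv2.imwrite('pics/s7.png',s);cv2.imwrite('pics/t7.png',t)
crop(s,185,140,345,295,4,'pics/c7s.png')
crop(t,205,225,425,385,3,'pics/c7t.png')
```

```text
(no output)
```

View pics/c7t.png

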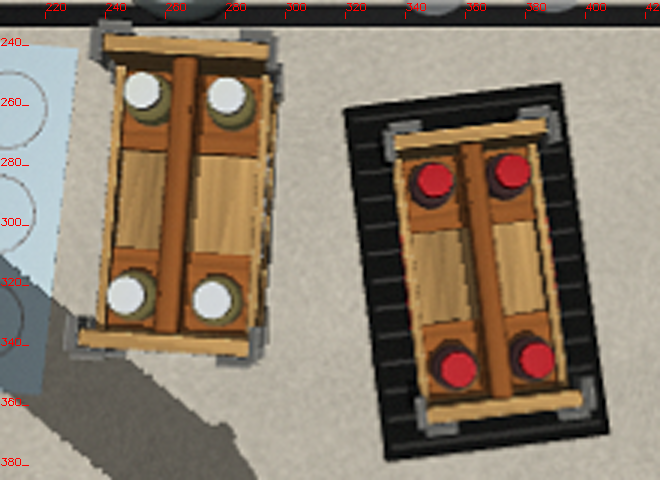

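View pics/s7.png

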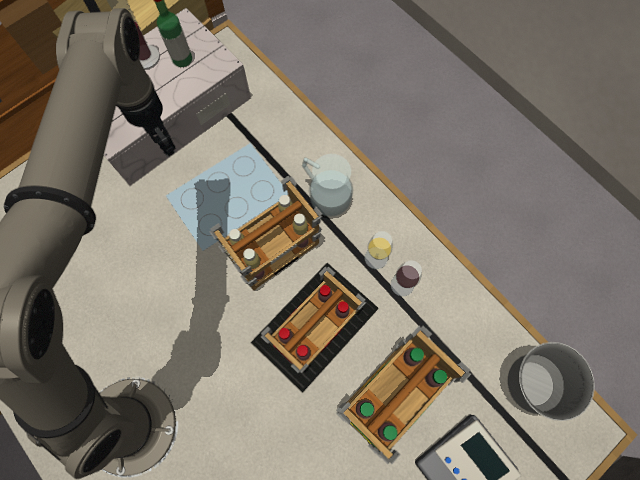

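Run:
```python
from h import *
t=bot.calibration('top');f=lambda a:np.array(a)/3+np.array((205,225))
for n,p,z in(('white',[(142,91),(226,96),(127,295),(211,301)],.205),('red',[(434,181),(513,171),(458,369),(537,359)],.102)):
    P=px2w(t,f(p),z);d=P[0]+P[1]-P[2]-P[3];print(n,P.mean(0),np.arctan2(d[1],d[0]),np.linalg.norm(d)/2)
s=bot.calibration('scene');P=px2w(s,[(284,200),(299,219),(235,236),(249,255)],.205);d=P[0]+P[1]-P[2]-P[3];print(P.mean(0),np.arctan2(d[1],d[0]),np.linalg.norm(d)/2)
```

```text
white [0.57205576 0.12140648 0.205     ] -0.05761601722105803 0.14730551161388344
red [ 0.52233664 -0.10914354  0.102     ] 0.11596807741411301 0.146917519430136
[0.57126159 0.12143666 0.205     ] -0.034707970969992556 0.14857624214576695
```

View pics/c7s.png

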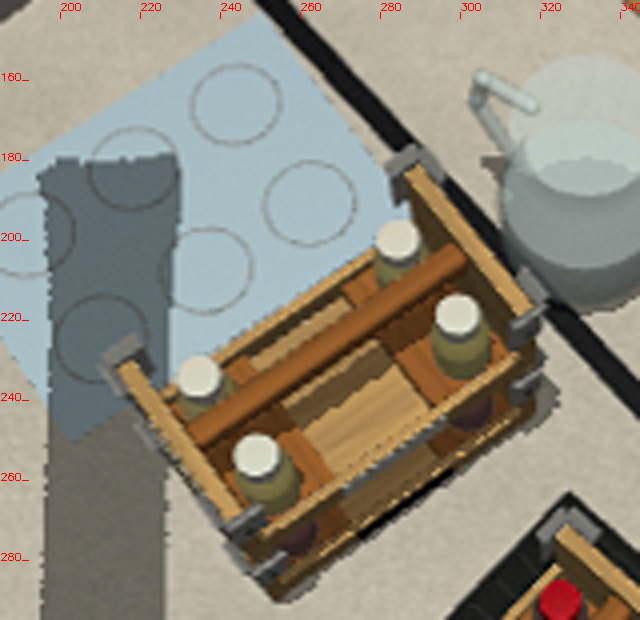

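The white carrier sits seated over the black one at (0.572, 0.121), matching black's measured (0.572, 0.1216). The red carrier is within 3 mm of the mat's centre.

```bash
python3 -c "
from station import bot
print(bot.hand_in())"
```

```text
the job is handed in; nothing more can be done
None
```

I finished the job and handed it in at about 24 s of the 72 s allowed. I lifted the white carrier off and stood it on the paper sheet, put the red carrier on the bar mat, and put the white one back on the black one. No verdict is reported, so the checks below are my own camera and force measurements.

- **Red on the mat:** its centre is about 3 mm from the mat's centre, with yaw 0.116 rad against the mat's 0.118. It is upright and let go.
- **White on black:** its centre is within about 1 mm of where I measured the black carrier. When it touched down, the tool was 108–109 mm higher than when I stood the same carrier on the table. The carrier is let go, and the arm stands clear of everything.
- **Other objects:** the glasses, the jug, the other stack and the black carrier look unmoved in the before and after pictures. I did not measure their positions again.
- **One disagreement:** the scene camera gave the white carrier's yaw as −0.035 rad, while the top camera gave −0.058. I took the scene value from whole-pixel readings by eye, so I trust the top camera, which matches the tool's yaw when I let go.

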